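# Clear the hub stand, kick its leg down and hold the frame upright

## Robot

A 7-joint arm with a two-finger parallel gripper is mounted at the origin on a cart in front of the work surface, level with it; the furniture and walls round the work are solid. World frame = base frame: x ahead of the robot, y to its left, z up, the work surface at z = 0. Lengths are in m, angles in degrees, forces in N, time in s.
With the tool pointing down it reaches from about 0.4 to 0.85 m from the base axis. Payload 4.5 kg.
Tool frame: the origin (TCP) lies at the very end of the fingers, on their centre line; the grasp point (between the pads) lies 19 mm behind it (bot.grip_depth is the z of the grasp point in the tool frame, in m); z points along the fingers, y is the direction in which the jaws open and shut (so a half turn about z gives the same grasp; the last joint's range is limited). The gripper opens to 85 mm and grips with 20 to 120 N. Pads are 22 mm wide; open, the fingers measure 114 mm over their backs; the gripper's body (76 mm by 85 mm) begins 54 mm behind the grasp point. The pads swing forward as they close: fully open they stand 13 mm farther back than shut.
Start: joints at [-66.073, 39.483, -11.15, 89.685, 9.013, 51.709, -12.324], TCP at [0.234, 0.58, 0.211] pointing down, gripper open.
Joint ranges: [-172.22, 172.22], [-26.19, 119.32], [-84.43, 86.54], [7.71, 146.69], [-57.33, 237.33], [2.42, 119.75], [-152.13, 152.13]. Speed limits (degrees/s): [147.25, 147.25, 180, 180, 180, 180, 180].

## Interface

Orientations are given as a 3x3 rotation matrix whose columns are the frame's x, y, z axes.
In Python, from cell import bot gives the robot as it stands. Calls block until the motion is done:
- bot.goto(position, orientation): joint-space move of the TCP to a pose.
- bot.line_to(position, frame=None, v=0.15, contact_N=None): straight line of the TCP; frame=None keeps the orientation; v is the mean speed in m/s. With contact_N (N) it stops when the force on the tool has changed by that much, and returns True; else False.
- bot.movej(angles): joint-space move.
- bot.move_gripper(opening, newtons=None): opening from 0.0 (shut) to 1.0 (fully open); newtons is the grip in N (None keeps the last); returns when the fingers have stopped.
- bot.dwell(seconds).
- bot.ik(position, orientation): joint angles nearest the present ones, or None.
- bot.read_camera(name): name is "side" or "top" or "wrist"; returns (picture, depth): 400x640x3 uint8, blue, green, red; 400x640 float32, m along the optical axis (not along the pixel's ray), 0 where there is no reading.
- bot.camera_info(name): a dict with "fx", "fy", "cx", "cy" (pixels), "extrinsics" (4x4, takes a point from camera to world coordinates). Camera axes: x right, y up, looking along -z (the intrinsics and any distortion apply to the point x, -y, -z); pixel columns grow to the right and rows downward; lengths in m; the calibration is good to about 2 mm. A picture is of the moment at which its call begins: read the wrist's pose just before it. camera_info takes no time and is no camera call; for the wrist camera it gives the pose at the moment of the call.
A pose or a line that the arm cannot do raises bot.PlanningError and nothing moves.
- bot.close_job(): hands the job in, once; it reports no verdict.
Trained networks look in the newest picture that a camera, given by its name, has taken for a name from the list of things; names that differ only in an ending like _2 or _b are one class to them, and where a whole thing is asked for, a point or a joint stands for the part that bears it (a point fixed in the world has none). Each returns a list of dicts, best first, with "confidence" (0 to 1); they miss things now and then, are a little off and sometimes report something else, mostly with a low value. They report only what shows in the picture. A call takes as long as a camera call. They do not tell look-alikes from the thing itself.
- bot.recognise(camera, query): "rect" ([left, top, right, bottom] in pixels, round what is visible of it).
- bot.outline_of(camera, query): "region" (400x640 bool, what is visible of it) and "rect" ([left, top, right, bottom] in pixels, round what is visible of it).
- bot.mark_of(camera, query): "at" ([column, row] in pixels: a listed point, or the origin of a listed thing).
Readings, each from a call of its own:
- bot.current_t(): time.
- bot.current_qpos(): joint angles.
- bot.current_qvel(): joint speeds.
- bot.current_joint_efforts(): joint torques, N m.
- bot.current_ee_pos(): TCP position.
- bot.current_eef_rot(): TCP orientation.
- bot.current_contact_force(): force on the tool from outside, world axes, zero at the start.
- bot.current_ft_torque(): the same for the moment, N m.
- bot.current_gripper_width(): opening from 0.0 (shut) to 1.0 (fully open).
Only numpy, scipy, OpenCV 4.12 (cv2) and the standard library are available. Lean on these libraries where they do the work, as an engineer would, in place of code of your own. Each camera call takes 0.05 s, during which the arm holds its last target.

## Task

Get the hub stand ready for measuring: first stand the eyepiece loupe, which is in the way of the kickstand's foot, upright in the open drawer. Then, while the frame still leans back on its stops, push the kickstand down over its centre until it snaps to its lower stop, and after that take the frame by its top tube, bring it upright and finish while still gripping it there, since it tips over if let go. Leave the other things on the bench and on the drawer unit where they are.

Things in the scene. Friction and masses are not known exactly. Their poses are not given: they have to be found in the camera images.
- stand: Hub stand, fixed to the bench: bare metal base plate 195 x 210 x 8 mm carrying a tipping frame. Origin on the bench under the middle of the frame's tip axis. Its x axis points away from the robot (the frame leans to +x; the kickstand lies on the -x side), y to the left, along the tip axis, z up; plate x -125 to +70, y -105 to +105 mm. The tip axis lies 30 mm above the bench.
- frame (a joint): Tipping of the frame about its tip axis, rad: 0 = upright, positive = leaning away from the robot; range -0.12 to 0.30. It starts leaning on the rear stops at 0.30, and falls one way or the other when let go upright. Weight about 1.4 kg, some 2 N sideways at the top tube holds it at 0.30. Aluminium arch 150 mm wide, with a steel hub (60 mm flanges, axle across the frame) at half height.
- frame_grip (a point): Middle of the frame's round horizontal top tube: 20 mm diameter, straight for 110 mm along the stand's y, 210 mm from the tip axis. 35 mm of free space below the tube before the hub flange. Grip across the tube, from above. The position moves with the frame.
- kickstand (a joint): Kickstand angle, rad: 0 = folded (leg level, pointing along the stand's +y), 1.6 = fully down against its stop. Over-centre spring: below about 0.8 it springs back to 0, past that it snaps to 1.6 by itself. About 2 N on the foot moves it.
- kick_foot (a point): Middle of the kickstand's black rubber foot, a round bar 18 mm thick and 50 mm long, lying along the frame's x axis. 80 mm from the kickstand's turning axis and about 100 mm off the frame's plane on the robot's side. When folded it juts out free and can be pushed down from above; it swings down and towards the stand's -y round the pivot.
- kick_pivot (a point): Point on the kickstand's turning axis, on the frame 80 mm from the tip axis; the axis runs along the frame's own x axis (the stand's x tilted with the frame).
- loupe_mid (a point): Black eyepiece loupe, a round stand magnifier: 38 mm diameter, 35 mm tall, 60 g, standing upright on the base plate's front part; the point is its centre, half-way up, its z axis along the loupe.
- drawer_in (a point): Point on the inner floor of the open drawer, in the middle of the part that is open from above (79 to 94 mm in x, 148 mm in y). Axes as the unit's: x away from the robot, y left, z up. From the point the front wall is 41 mm away in -x and the cabinet's edge 37 to 53 mm in +x. The floor is 22 mm above the bench.
- unit: Low grey drawer unit, 160 x 190 x 80 mm, fixed; origin on the bench under its centre, its drawer pulled out towards -x (the robot). The drawer's side walls stand 36 mm over its floor, its front panel 47 mm, with a bar handle in front; it slides if pushed with more than 1 N.
- test_block: Bystander: flat steel disc 60 x 10 mm on top of the drawer unit; origin under its centre.
- sample_bar: Bystander: round steel bar 85 mm long, 23 mm thick, lying between stand and drawer unit; origin under its centre.
- weight: Bystander: brass knob weight 44 mm, 36 mm high, left of the stand; origin under its centre.
Not all that is in view belongs to the job. What is shaped like the part that bears loupe_mid but blue, orange or pink is not meant.

How it is judged:
By the outcome, as a careful person would: the job done as asked, in the order asked, and still so for the second after the job is handed in, while the arm keeps its last pose, push and grip.
It also fails if it takes over 64 s, if anything falls off the work surface, if the arm or the gripper's body presses on something with over 40 N, if the wrist force passes 120 N, or if a joint passes its speed limit or range.

## Working session

There is one attempt and no reset: what is moved stays moved. The work goes in short steps, each a Python script; the robot and the scene stay as the last script left them, time stands still between calls to the robot, and variables do not carry over. Pictures are saved under pics/ and viewed, and the job is handed in when it is done.

```bash
ls; mkdir -p pics; cat > h.py <<'E'
from cell import bot
import numpy as np, cv2
def info(c):
    i=bot.camera_info(c); return i
def px2w(c,u,v,d,i=None):
    i=i or info(c)
    x=(u-i['cx'])/i['fx']*d; y=(v-i['cy'])/i['fy']*d
    return (np.array(i['extrinsics'])@np.array([x,-y,-d,1]))[:3]
def w2px(c,p,i=None):
    i=i or info(c)
    q=np.linalg.inv(np.array(i['extrinsics']))@np.append(p,1)
    return np.array([i['cx']+i['fx']*q[0]/-q[2], i['cy']+i['fy']*(-q[1])/-q[2]])
def cloud(c,dep,i=None):
    i=i or info(c)
    v,u=np.mgrid[0:400,0:640]
    x=(u-i['cx'])/i['fx']*dep; y=(v-i['cy'])/i['fy']*dep
    P=np.stack([x,-y,-dep,np.ones_like(dep)],-1)@np.array(i['extrinsics']).T
    P[dep<=0]=np.nan
    return P[...,:3]
E
python3 - <<'E'
from h import *
for c in ["side","top","wrist"]:
    i=info(c)
    im,d=bot.read_camera(c)
    print(c,{k:(np.round(v,3).tolist()) for k,v in i.items()})
    cv2.imwrite(f'pics/{c}0.png',im); np.save(f'pics/{c}0.npy',d); np.save(f'pics/{c}0_c.npy',cloud(c,d,i))
    for q in ["stand","frame_grip","kick_foot","kick_pivot","loupe_mid","drawer_in","unit","test_block","sample_bar","weight"]:
        print(q,[(np.round(r['at'],1).tolist(),round(r['confidence'],2)) for r in bot.mark_of(c,q)[:4]])
print(bot.current_t())
E
```

```text
pics
side {'fx': 385.352, 'fy': 385.352, 'cx': 324.675, 'cy': 200.775, 'extrinsics': [[0.422, 0.482, -0.768, -0.254], [-0.906, 0.228, -0.356, -0.31], [0.004, 0.846, 0.533, 0.728], [0.0, 0.0, 0.0, 1.0]]}
stand [([278.7, 230.4], 0.9)]
frame_grip [([288.0, 156.4], 0.81), ([244.0, 201.5], 0.7)]
kick_foot [([245.0, 203.0], 0.57), ([214.2, 225.8], 0.24)]
kick_pivot [([277.7, 199.9], 0.87), ([463.5, 242.2], 0.64)]
loupe_mid [([340.2, 237.6], 0.58), ([338.6, 254.6], 0.58), ([312.2, 264.7], 0.55), ([333.3, 271.4], 0.5)]
drawer_in [([437.1, 285.6], 0.68)]
unit [([447.0, 269.0], 0.86), ([287.4, 156.1], 0.61)]
test_block []
sample_bar [([373.6, 255.9], 0.81)]
weight [([214.8, 224.0], 0.53), ([280.3, 229.5], 0.18)]
top {'fx': 408.849, 'fy': 408.849, 'cx': 315.795, 'cy': 201.503, 'extrinsics': [[0.01, 0.997, -0.074, 0.445], [-1.0, 0.008, -0.019, 0.046], [-0.018, 0.074, 0.997, 1.564], [0.0, 0.0, 0.0, 1.0]]}
stand [([275.5, 194.8], 0.7)]
frame_grip [([268.7, 174.1], 0.9)]
kick_foot [([249.6, 218.1], 0.74), ([266.0, 174.6], 0.6)]
kick_pivot [([272.5, 195.0], 0.83), ([280.3, 219.9], 0.32), ([254.5, 217.1], 0.3)]
loupe_mid [([331.8, 211.7], 0.62), ([325.6, 191.9], 0.56), ([338.2, 229.1], 0.53), ([324.1, 231.4], 0.47)]
drawer_in [([409.9, 212.9], 0.78), ([273.2, 195.0], 0.23)]
unit [([408.0, 184.4], 0.81)]
test_block [([419.2, 172.7], 0.65), ([407.9, 186.7], 0.45)]
sample_bar [([351.7, 198.4], 0.61)]
weight [([226.2, 212.8], 0.41)]
wrist {'fx': 360.554, 'fy': 360.554, 'cx': 314.401, 'cy': 199.412, 'extrinsics': [[0.374, -0.879, -0.295, 0.156], [0.928, 0.354, 0.119, 0.61], [-0.0, -0.318, 0.948, 0.375], [0.0, 0.0, 0.0, 1.0]]}
stand []
frame_grip []
kick_foot []
kick_pivot []
loupe_mid []
drawer_in []
unit []
test_block []
sample_bar []
weight [([288.0, 385.9], 0.55)]
1.65
```

```bash
python3 - <<'E'
import cv2
a=cv2.imread('pics/side0.png')[110:330,180:520]; cv2.imwrite('pics/s1.png',cv2.resize(a,None,fx=2.3,fy=2.3,interpolation=cv2.INTER_CUBIC))
a=cv2.imread('pics/top0.png')[140:260,200:460]; cv2.imwrite('pics/t1.png',cv2.resize(a,None,fx=3,fy=3,interpolation=cv2.INTER_CUBIC))
E
```

```text
(no output)
```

View pics/s1.png

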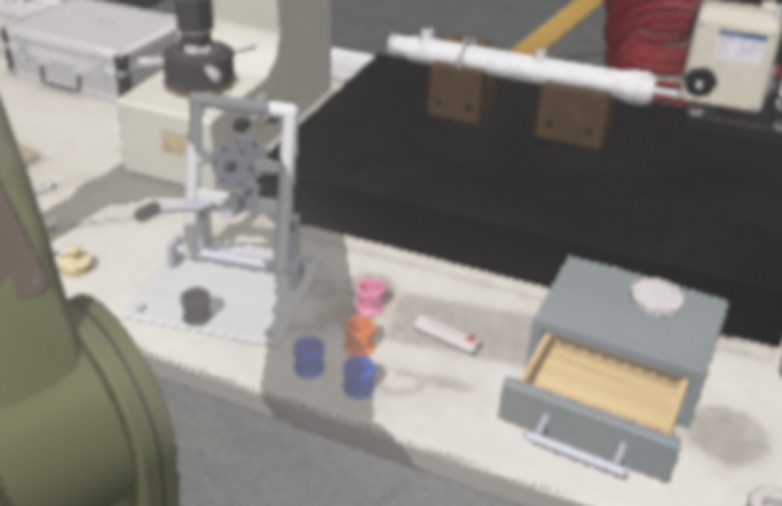

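View pics/t1.png

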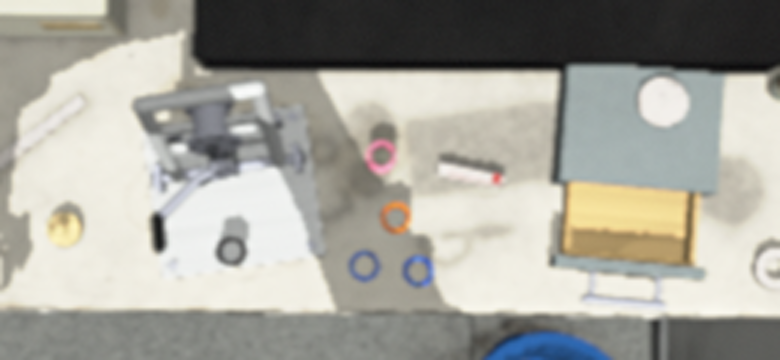

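Top view: black loupe at ~(277,223), foot at ~(253,217), top tube from (245,175) to (288,169), drawer at ~(410,213). The coloured rings are decoys.

```bash
python3 - <<'E'
from h import *
T=np.load('pics/top0_c.npy'); S=np.load('pics/side0_c.npy'); im=cv2.imread('pics/top0.png')
def g(C,u,v): 
    return np.round(C[int(round(v)),int(round(u))],3)
for n,(u,v) in dict(bench=(330,215),plate=(270,208),plate2=(290,215),foot=(253,217),loupe=(277,223),tubeL=(250,174.5),tubeM=(268,172),tubeR=(284,169.5),drawer=(410,205),drawer2=(410,217),unit=(400,185),ut=(385,165),front=(410,227),bar=(352,197),weight=(221,215),block=(421,173)).items(): print(n,g(T,u,v))
for n,(u,v) in dict(foot=(244,202),loupe=(264,240),tube=(287,155)).items(): print('S',n,g(S,u,v))
# plate mask
P=T
m=(P[...,2]>0.0)&(P[...,0]>.3)
# dark loupe pixels in top
print(np.round(P[214:232,268:288:2,2]*1000))
# foot
print(np.round(P[208:226,244:262:2,2]*1000))
E
```

```text
bench [0.51  0.021 0.004]
plate [0.534 0.249 0.015]
plate2 [0.508 0.173 0.006]
foot [0.494 0.291 0.145]
loupe [0.477 0.223 0.004]
tubeL [0.632 0.288 0.238]
tubeM [0.638 0.228 0.242]
tubeR [0.646 0.176 0.239]
drawer [ 0.549 -0.279  0.023]
drawer2 [ 0.504 -0.278  0.026]
unit [ 0.618 -0.232  0.078]
ut [ 0.703 -0.189  0.005]
front [ 0.466 -0.268  0.072]
bar [ 0.578 -0.062  0.019]
weight [0.505 0.432 0.031]
block [ 0.661 -0.306  0.089]
S foot [0.483 0.283 0.144]
S loupe [0.488 0.231 0.023]
S tube [0.637 0.226 0.236]
[[13. 15.  9. 11.  9. 11.  5. 14. 10.  3.]
 [13. 14.  6. 10.  3.  4. 12. 11.  8. 13.]
 [ 6. 16. 13.  9. 18.  9. 10. 17. 12. 11.]
 [12.  9.  9. 14.  8. 14. 16. 20. 16. 14.]
 [10.  6.  7. 12.  4. 10.  8.  9. 14. 12.]
 [10. 12. 11. 44. 54. 46.  7.  7. 10. 12.]
 [ 9.  9.  9. 43. 10. 46. 14. 15. 11. 13.]
 [ 9.  5. 48. 16. 13.  9. 48.  4. 14.  7.]
 [ 6. 10. 47.  7.  9.  4. 47.  8. 14. 14.]
 [ 7. 14. 43. 17. 13.  6. 49. 11.  9. 14.]
 [13.  3. 38. 11. 12. 15. 47. 14. 10. 13.]
 [10. 15. 47. 17.  2. 16. 48. 16. -0. 11.]
 [13. 10. 45. 11. 16. 13. 45. 11. 14. 12.]
 [12. 11.  9. 44.  9. 49
[... 356 characters left out ...]
. 141. 134.  11.  13.  15.]
 [  3.   2.   0. 144. 139.  nan  11.  13.  15.]
 [  3.   1.   3. 146. 141. 138.  10.  13.   8.]
 [ -1.   6.   4. 139. 147. 144.  14.  15.  10.]
 [ -3.   3.   6. 147. 145. 143.   9.  15.  10.]
 [  6.   4.   3. 146. 152. 148.   7.  12.  12.]
 [ 11.   2.   3. 145. 148. 145.  11.  10.  10.]
 [  3.  -2.   2. 140. 145. 143.  11.  10.  13.]
 [ -2.   1.   5. 144. 148. 146.  10.   5.   7.]
 [  1.   2.   4. 149. 149. 147.  10.   8.  14.]
 [  7.   4.   3. 145. 156. 148.  15.   8.  13.]
 [ -2.   6.   6. 151. 148. 146.  16.  10.   8.]
 [ -5.   1.  -2.   2. 145. 145.   8.  16.  17.]
 [  3.   6.   2.   0. 140.   8.   7.  17.  13.]
 [  3.  -3.  -6.   4.   2.  11.   8.  12.   8.]]
```

```bash
python3 - <<'E'
from h import *
T=np.load('pics/top0_c.npy'); S=np.load('pics/side0_c.npy')
c=T[214:232,266:288].reshape(-1,3); c=c[(c[:,2]>.03)&(c[:,2]<.06)]
(cx,cy),r=cv2.minEnclosingCircle(c[:,:2].astype(np.float32)); print('loupe',cx,cy,r,np.median(c[:,2]))
def fit(C,lo,hi,box):
    m=(C[...,2]>lo)&(C[...,2]<hi)&(C[...,0]>box[0])&(C[...,0]<box[1])&(C[...,1]>box[2])&(C[...,1]<box[3]); return C[m]
for n,C in (('T',T),('S',S)):
    p=fit(C,.215,.26,(.58,.7,.1,.36)); 
    q=p[:,:2]; v,_,x0,y0=0,0,0,0
    l=cv2.fitLine(q.astype(np.float32),cv2.DIST_HUBER,0,.01,.01).ravel(); print(n,'tube',l, 'yext',np.percentile(q[:,1],[1,99]),'ztop',np.percentile(p[:,2],[50,90]),len(p))
    p=fit(C,.12,.16,(.45,.55,.26,.33)); print(n,'foot',np.median(p,0),p.min(0),p.max(0))
    p=fit(C,.065,.1,(.4,.8,-.45,-.1)); print(n,'unit', cv2.minAreaRect(p[:,:2].astype(np.float32)))
    p=fit(C,.010,.033,(.45,.7,-.4,-.15)); print(n,'drawerfloor', cv2.minAreaRect(p[:,:2].astype(np.float32)),np.median(p,0))
for c,q,z in (('top','stand',0),('top','drawer_in',.022),('side','stand',0),('side','drawer_in',.022)):
    uv=dict(top=dict(stand=(275.5,194.8),drawer_in=(409.9,212.9)),side=dict(stand=(278.7,230.4),drawer_in=(437.1,285.6)))[c][q]
    a=px2w(c,*uv,.5);b=px2w(c,*uv,1.5); t=(z-a[2])/(b[2]-a[2]); print(c,q,a+t*(b-a))
p=np.array([.477,.225])
a=np.radians(20); 
for tcp in ([.475,.225,.15],):
  for s in (1,-1):
    z=np.array([0,np.sin(a),-np.cos(a)]); y=np.array([s,0,0.]); x=np.cross(y,z); R=np.stack([x,y,z],1); print(s,bot.ik(tcp,R))
    z=np.array([0,0,-1.]); y=np.array([0,s,0.]); R=np.stack([np.cross(y,z),y,z],1); print('drawer',s,bot.ik([.51,-.28,.15],R))
    y=np.array([s,0,0.]); R=np.stack([np.cross(y,z),y,z],1); print('frame',s,bot.ik([.64,.23,.28],R))
print(bot.current_eef_rot())
E
```

```text
loupe 0.47463563084602356 0.22270721197128296 0.018678788095712662 0.04610487955568976
T tube [ 0.15441312 -0.98800635  0.6387133   0.23468444] yext [0.16373299 0.3065517 ] ztop [0.24089502 0.24502157] 295
T foot [0.50847418 0.29006555 0.14093258] [0.47012297 0.26030264 0.12261541] [0.54801718 0.30269115 0.15649916]
T unit ((0.6280255317687988, -0.26745712757110596), (0.34438714385032654, 0.35010915994644165), 85.73123168945312)
T drawerfloor ((0.5756320953369141, -0.2764710783958435), (0.24792587757110596, 0.23655714094638824), 2.10103178024292) [ 0.51892284 -0.27190551  0.02414987]
S tube [ 0.14668567 -0.9891831   0.6320119   0.23342308] yext [0.15986404 0.30254839] ztop [0.23476712 0.24139381] 369
S foot [0.5053752  0.28338599 0.13787065] [0.4686915  0.26034771 0.12218301] [0.54411547 0.29713375 0.15281009]
S unit ((0.5762676000595093, -0.2752619683742523), (0.2673681974411011, 0.3495812714099884), 0.04374878108501434)
S drawerfloor ((0.53717440366745, -0.2776581645011902), (0.19158503413200378, 0.17627090215682983), 86.8908462524414) [ 0.54905523 -0.27415585  0.0237051 ]
top stan
[... 245 characters left out ...]
0.69514906
  19.58861993 -11.25510315]
drawer 1 [ 41.10255162  42.95165229 -29.43814511 100.23049801  28.57372194
  44.44130237  87.41060249]
frame 1 [-25.91382189  40.4217969    4.6424471   74.23518045  -3.30701386
  65.47202549 -21.00218414]
-1 [ 20.24574849  53.77645779 -69.72992412 116.32180441  57.21798132
  39.46163746 101.57404548]
drawer -1 [ 14.44588667  41.88347918  17.06706371 101.69966622 -18.0960736
  39.11062949 -48.45140533]
frame -1 [ -2.97097408  45.58968981 -45.40960077  72.71089174  31.90233846
  74.28436738 132.08846517]
[[-9.27275095e-01  3.74380686e-01  1.07993718e-05]
 [ 3.74380686e-01  9.27275092e-01  8.02129886e-05]
 [ 2.00162052e-05  7.84225828e-05 -9.99999997e-01]]
```

```bash
cat >> h.py <<'E'
def RR(z,y):
    z=np.array(z,float); z/=np.linalg.norm(z); y=np.array(y,float); y-=z*(y@z); y/=np.linalg.norm(y)
    return np.stack([np.cross(y,z),y,z],1)
def shot(c,n):
    i=info(c); im,d=bot.read_camera(c); cv2.imwrite(f'pics/{n}.png',im); np.save(f'pics/{n}_c.npy',cloud(c,d,i)); return im,d,i
def st(): print('t',round(bot.current_t(),2),'p',np.round(bot.current_ee_pos(),4),'F',np.round(bot.current_contact_force(),2),'w',round(bot.current_gripper_width(),3))
E
python3 - <<'E'
from h import *
a=np.radians(15); R=RR([0,np.sin(a),-np.cos(a)],[1,0,0]); z=R[:,2]
g=np.array([.4745,.223,.034]); tcp=g+.019*z
bot.move_gripper(.75)
bot.goto(tcp-.15*z,R); st()
shot('wrist','w1'); print([(np.round(r['at']),r['confidence']) for r in bot.mark_of('wrist','loupe_mid')[:3]])
print(w2px('wrist',[.4745,.223,.0255]))
E
```

```text
t 3.72 p [0.4745 0.1907 0.1608] F [-0.36  0.81 -0.54] w 0.747
[(array([298., 371.]), 0.89), (array([316., 185.]), 0.81), (array([448., 389.]), 0.6)]
[316.42571346 182.49215396]
```

View pics/w1.png

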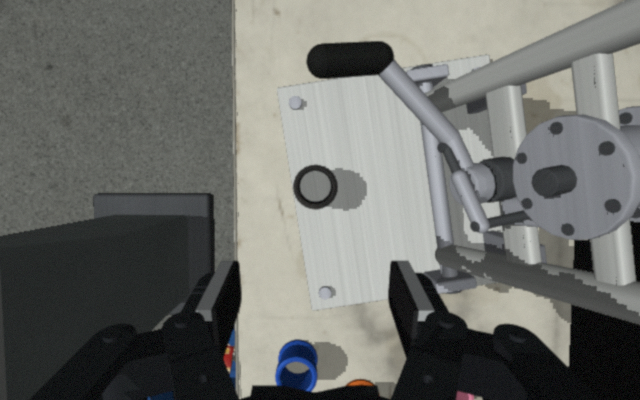

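The wrist view puts the loupe at (316,185), about 2 px from my prediction. The foot is at (350,58), clear of the descent.

```bash
python3 - <<'E'
from h import *
C=np.load('pics/w1_c.npy')
print('foot',np.round([C[58,u] for u in (320,335,350,365,380)],4).tolist())
c=C[160:210,290:342].reshape(-1,3); c=c[c[:,2]>.03]; print(cv2.minEnclosingCircle(c[:,:2].astype(np.float32)),np.median(c[:,2]))
# plate corners edges for yaw: bolts (296,103),(326,292)
print(C[103,296],C[292,326])
a=np.radians(15); R=RR([0,np.sin(a),-np.cos(a)],[1,0,0]); z=R[:,2]
g=np.array([.4745,.223,.034]); tcp=g+.019*z
print(bot.line_to(tcp,v=.1,contact_N=8)); st()
bot.move_gripper(0,30); st()
bot.line_to(bot.current_ee_pos()-.13*z,v=.15); st()
shot('wrist','w2')
E
```

```text
foot [[0.4755, 0.2887, 0.1513], [0.4834, 0.2897, 0.1485], [0.4914, 0.2904, 0.1465], [0.4997, 0.2913, 0.1436], [0.5081, 0.2921, 0.1413]]
((0.4733770489692688, 0.21989406645298004), 0.01853184774518013) 0.0430695550957674
[0.45618772 0.29379987 0.01353435] [0.48385403 0.12230664 0.01470355]
False
t 5.47 p [0.4749 0.2278 0.0161] F [ 0.13  0.79 -0.27] w 0.75
t 5.83 p [0.4748 0.2278 0.0162] F [-1.35 -1.15  5.82] w 0.42
t 6.85 p [0.4742 0.1942 0.1413] F [-0.6   0.17  0.13] w 0.418
```

View pics/w2.png

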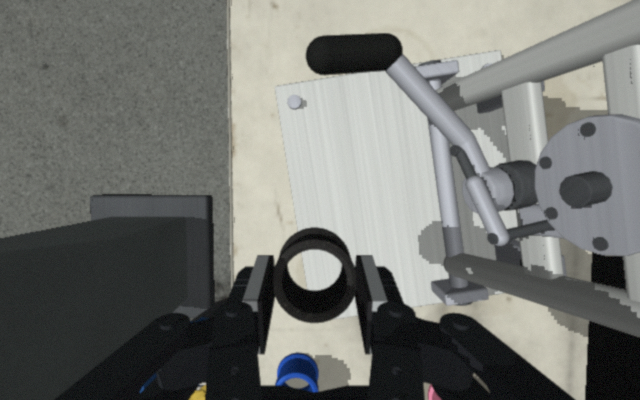

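```bash
python3 - <<'E'
from h import *
a=np.radians(15); R=RR([np.sin(a),0,-np.cos(a)],[0,-1,0]); z=R[:,2]
p=np.array([.524,-.275,.031])
bot.line_to([.46,.16,.19],v=.2)
bot.goto(p+[0,0,.14],R); st()
shot('wrist','w3'); print([(np.round(r['at']),r['confidence']) for r in bot.mark_of('wrist','drawer_in')[:3]])
print(w2px('wrist',[.518,-.275,.022]))
E
```

```text
t 8.93 p [ 0.5247 -0.2728  0.1708] F [ 0.38  0.03 -1.17] w 0.416
[(array([316., 227.]), 0.87)]
[316.74460736 222.78497005]
```

View pics/w3.png

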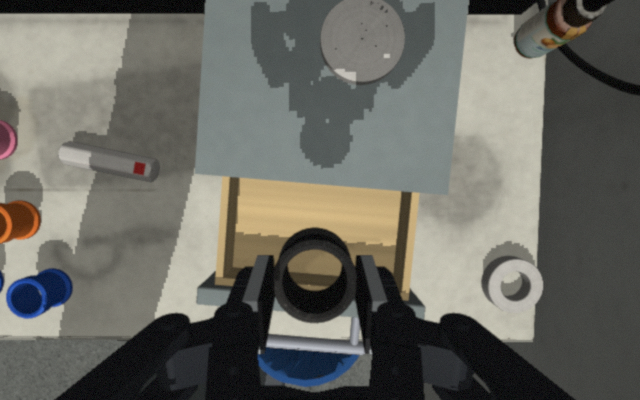

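The drawer's open part lies straight below the grasped loupe. The network's drawer point (316,227) is about 2 mm from mine.

```bash
python3 - <<'E'
from h import *
bot.line_to([.522,-.275,.05],v=.12)
print(bot.line_to([.522,-.275,.0295],v=.03,contact_N=2.5)); st()
bot.move_gripper(.58); st()
R=bot.current_eef_rot(); p=np.array(bot.current_ee_pos())
bot.line_to(p-.05*np.array(R)[:,2],v=.06)
bot.line_to(np.array(bot.current_ee_pos())+[0,0,.12],v=.2); st()
shot('wrist','w4')
E
```

```text
Traceback (most recent call last):
cell.PlanningError: the arm cannot follow that straight line within its joint ranges
```

```bash
python3 - <<'E'
from h import *
st(); print(np.round(bot.current_qpos(),1))
R=np.array(bot.current_eef_rot())
for z in (.045,.04,.035,.03): print(z,bot.ik([.522,-.275,z],R))
for yaw in (-20,-10,10,20,30,40):
    t=np.radians(yaw); Z=np.array([[np.cos(t),-np.sin(t),0],[np.sin(t),np.cos(t),0],[0,0,1]])
    q=bot.ik([.522,-.275,.03],Z@R); print(yaw,None if q is None else np.round(q,1))
E
```

```text
t 10.19 p [ 0.5224 -0.2752  0.0506] F [-0.3  -0.44 -0.11] w 0.419
[ 31.   47.8  -5.9 116.6 -46.1   3.4 -16.7]
0.045 [ 31.46579246  48.38884172  -6.69129069 116.72843411 -48.22178619
   2.5186217  -14.41932334]
0.04 [  41.74956356   50.45353477  -23.81271266  116.3239897    80.05230244
   11.28992889 -140.29736791]
0.035 [  41.53394433   50.95656485  -23.45342633  116.38954595   83.03773336
   11.02662756 -143.19494948]
0.03 [  41.2905878    51.45426463  -23.04533042  116.44826975   86.12178203
   10.75264571 -146.19946084]
-20 [ 23.2  49.9   1.2 119.1 205.5   4.4  68.2]
-10 [ 30.4  49.9  -7.6 118.1 144.2   2.8 142.2]
10 [ 34.2  50.4  -8.9 115.1 -40.5   4.  -10.6]
20 [ 35.4  50.7  -8.8 113.1 -35.    8.3  -5.3]
30 [ 36.4  51.2  -8.9 110.7 -29.5  12.7  -0.3]
40 [ 37.3  51.8  -9.3 108.  -24.1  17.2   4.7]
```

```bash
python3 - <<'E'
from h import *
R=np.array(bot.current_eef_rot())
t=np.radians(25); R=np.array([[np.cos(t),-np.sin(t),0],[np.sin(t),np.cos(t),0],[0,0,1]])@R
bot.line_to([.522,-.275,.12],v=.15)
x,y=.5215,-.2725
bot.goto([x,y,.12],R)
bot.line_to([x,y,.05],v=.12)
print(bot.line_to([x,y,.0295],v=.03,contact_N=2.5)); st()
bot.move_gripper(.58); st()
R=np.array(bot.current_eef_rot()); p=np.array(bot.current_ee_pos())
bot.line_to(p-.05*R[:,2],v=.06)
bot.line_to(np.array(bot.current_ee_pos())+[0,0,.12],v=.2); st()
shot('wrist','w4')
E
```

```text
True
t 12.54 p [ 0.5215 -0.2724  0.0303] F [-0.17  0.38  3.15] w 0.417
t 12.83 p [ 0.5205 -0.272   0.0296] F [-0.51  0.43 -0.09] w 0.583
t 14.57 p [ 0.5082 -0.2767  0.1967] F [-0.42  0.5  -0.41] w 0.583
```

View pics/w4.png

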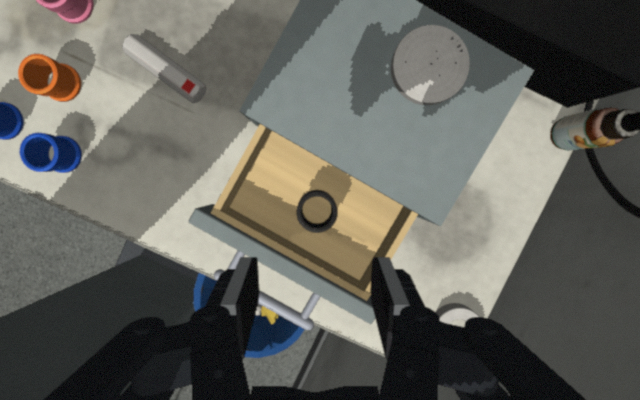

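The loupe stands upright inside the drawer (centre (317,210)) and the bystanders are untouched. Next, the kickstand.

```bash
cat >> h.py <<'E'
yaw=np.radians(8.5); xs=np.array([np.cos(yaw),np.sin(yaw),0]); ys=np.array([-np.sin(yaw),np.cos(yaw),0]); zs=np.array([0,0,1.])
foot0=np.array([.4925,.2905,.1365]); d=-(np.sin(.3)*xs+np.cos(.3)*zs); O=foot0-.08*ys
def foot(th): return O+.08*(np.cos(th)*ys+np.sin(th)*d)
tl=np.radians(20); zt=-np.sin(tl)*ys-np.cos(tl)*zs
Rk=RR(zt,-ys)
def tip(th,off=.009): return foot(th)-off*zt
E
python3 - <<'E'
from h import *
print(np.round(bot.current_qpos(),1))
for s in (1,-1):
  R=RR(zt,s*ys)
  for p in (tip(0,.06),tip(0),tip(.6),tip(1.15)):
    q=bot.ik(p,R); print(s,np.round(p,3),None if q is None else np.round(q,1))
Rv=RR([0,0,-1],[1,0,0]);print(bot.ik([.42,.1,.25],Rk))
E
```

```text
[ 28.7  34.5   4.7 108.2 -29.1  32.7  -8.6]
1 [0.489 0.311 0.193] [-39.5  43.3 -13.1  89.4  26.4  64.7  33.4]
1 [0.492 0.294 0.145] [-39.8  45.9  -9.9  93.5  27.   57.4  32.9]
1 [0.481 0.278 0.102] [-41.2  48.1  -6.8  98.4  27.6  49.8  31.3]
1 [0.478 0.244 0.075] [-40.3  49.2  -4.4 103.5  29.4  43.2  30.6]
-1 [0.489 0.311 0.193] [-76.7  65.7  76.5  91.5 -45.3  71.9 -77.9]
-1 [0.492 0.294 0.145] [-75.9  70.2  76.8  95.5 -51.2  68.7 -72.7]
-1 [0.481 0.278 0.102] [-75.9  72.2  73.8 100.3 -54.8  63.3 -69.8]
-1 [0.478 0.244 0.075] [-73.6  71.3  68.7 105.2 -55.9  55.8 -66.5]
[-73.46774382  50.31728469  79.98817253 118.10405576 -38.0184183
  53.03888218 -57.65984946]
```

```bash
python3 - <<'E'
from h import *
R=RR(zt,ys)
Rm=RR([0,0,-1],[1,-.0,0])
q=bot.ik([.43,.1,.26],Rm); print(np.round(q,1))
bot.goto([.43,.1,.26],Rm)
bot.move_gripper(0)
bot.goto(tip(0,.05),R); st()
shot('wrist','w5'); i=info('wrist'); print(w2px('wrist',foot(0)))
E
```

```text
[-21.5  21.8   3.5 116.4  -1.9  41.9 -16.9]
t 17.56 p [0.4906 0.3053 0.1838] F [ 0.55 -0.48 -0.37] w 0.003
[318.85148484 215.82442453]
```

View pics/w5.png

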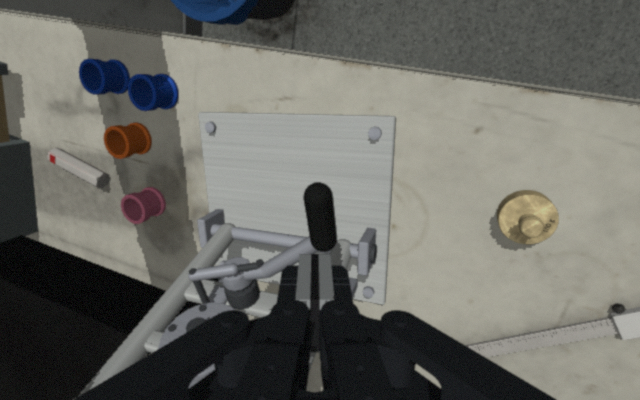

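The foot is at (320,216), matching the prediction of (319,216). Pushing along the arc.

```bash
python3 - <<'E'
from h import *
bot.line_to(tip(0,.014),v=.08); st()
for th in (.2,.4,.6,.8,1.0,1.15):
    r=bot.line_to(tip(th),v=.06,contact_N=12); st()
    if r: print('contact'); break
shot('wrist','w6'); shot('top','t6')
E
python3 - <<'E'
import cv2
a=cv2.imread('pics/t6.png')[140:260,200:460]; cv2.imwrite('pics/t6c.png',cv2.resize(a,None,fx=3,fy=3,interpolation=cv2.INTER_CUBIC))
E
```

```text
t 18.21 p [0.4919 0.2952 0.1498] F [-0.76 -0.08  0.63] w 0.008
t 18.7 p [0.4874 0.2911 0.1295] F [ 0.25 -0.05 -0.09] w -0.003
t 19.12 p [0.4834 0.2854 0.1148] F [-2.01  0.86  1.71] w -0.002
t 19.53 p [0.4808 0.2765 0.1015] F [0.32 0.14 0.89] w -0.001
t 19.95 p [0.4787 0.2662 0.0898] F [ 0.13  0.7  -0.55] w 0.002
t 20.37 p [0.4777 0.2536 0.0804] F [-0.39 -0.7   0.33] w 0.0
t 20.72 p [0.4776 0.2428 0.0751] F [0.49 0.4  0.35] w 0.002
```

View pics/w6.png

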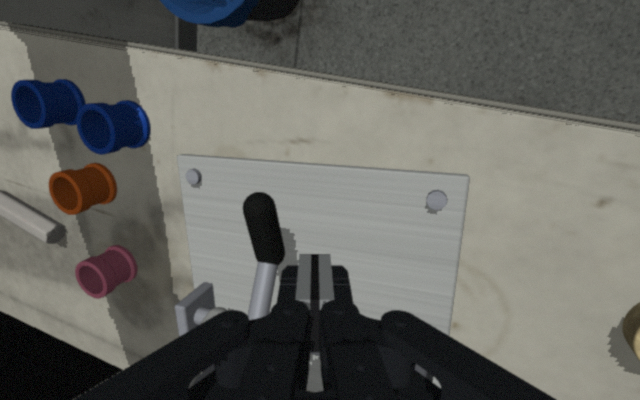

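View pics/t6c.png

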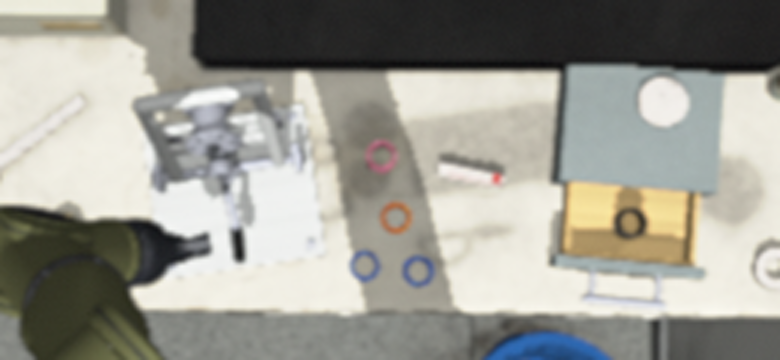

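The kickstand has snapped down: in the top view the foot is now at crop (237,243), pointing under the pivot. The frame still leans back. Next, retract and hover over the top tube.

```bash
cat >> h.py <<'E'
G0=np.array([.637,.233,.2306]); tipc=G0-.21*(np.sin(.3)*xs+np.cos(.3)*zs)
def gp(lean): return tipc+.21*(np.sin(lean)*xs+np.cos(lean)*zs)
def Rf(phi): return RR(-(np.sin(phi)*xs+np.cos(phi)*zs),xs)
def gt(lean,phi): return gp(lean)+.019*Rf(phi)[:,2]
E
python3 - <<'E'
from h import *
p=np.array(bot.current_ee_pos())
bot.line_to(p-.09*zt,v=.2)
p=np.array(bot.current_ee_pos()); bot.line_to([.50,p[1],.33],v=.25)
bot.move_gripper(.6)
bot.goto(gt(.3,.1)-.09*Rf(.1)[:,2],Rf(.1)); st()
shot('wrist','w7'); print(w2px('wrist',G0),w2px('wrist',G0+.055*ys),w2px('wrist',G0-.055*ys))
print([(np.round(r['at']),r['confidence']) for r in bot.mark_of('wrist','frame_grip')[:3]])
for l,ph in ((.3,.1),(.15,-.05),(0,-.2)):
    q=bot.ik(gt(l,ph),Rf(ph)); print(None if q is None else np.round(q,1))
E
```

```text
t 23.71 p [0.643  0.2354 0.3012] F [-0.77  0.7  -0.01] w 0.604
[318.25572331 207.38221434] [319.01196873 126.96736598] [317.59844358 277.2736133 ]
[(array([323., 203.]), 0.97)]
[-22.9  46.6  -0.8  72.9  -1.   66.1 -14.5]
[-25.2  39.3   0.1  88.3   1.   49.6 -17.2]
[-29.2  33.6   2.7 102.5   3.9  33.1 -21.6]
```

View pics/w7.png

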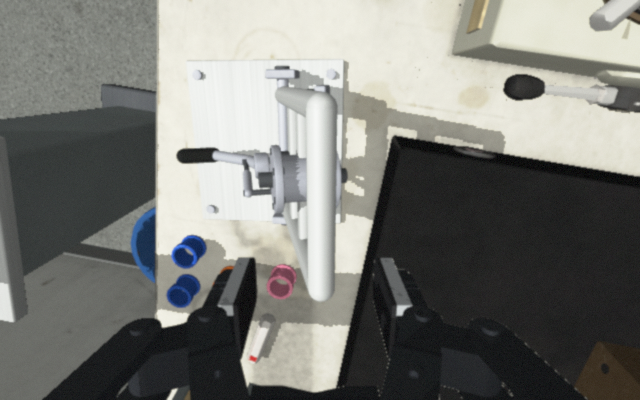

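```bash
python3 - <<'E'
from h import *
C=np.load('pics/w7_c.npy')
for r in (120,160,203,240,280):
    seg=C[r,300:345]; k=seg[:,2]>.21; c=seg[k].mean(0); print(r,np.round(c,4),'zmax',round(np.nanpercentile(seg[k][:,2],90),4),'rel',np.round([(c-tipc)@xs,(c-tipc)@ys],4), k.sum())
print(tipc, .21*np.sin(.3))
E
```

```text
120 [0.6304 0.2923 0.2394] zmax 0.2409 rel [0.0643 0.0596] 31
160 [0.6343 0.2675 0.239 ] zmax 0.2415 rel [0.0645 0.0345] 31
203 [0.6389 0.239  0.2393] zmax 0.2418 rel [0.0649 0.0056] 29
240 [0.6432 0.2122 0.2388] zmax 0.2412 rel [ 0.0651 -0.0215] 29
280 [0.647  0.1806 0.2381] zmax 0.2416 rel [ 0.0642 -0.0533] 30
[0.57562242 0.22382706 0.02997934] 0.0620592433988813
```

The tube sits about 2.5 mm farther out (+x) and 3 mm left of my model. I'll correct for that, grip it and raise the frame.

```bash
sed -i 's/^G0=.*/G0=np.array([.637,.233,.2306])+.0025*xs+.003*ys/' h.py
python3 - <<'E'
from h import *
print('hit',bot.line_to(gt(.3,.1),frame=Rf(.1),v=.08,contact_N=8)); st()
bot.move_gripper(0,60); st()
for k in range(1,7):
    l=.3-.05*k; bot.line_to(gt(l,l-.2),frame=Rf(l-.2),v=.06); st()
bot.dwell(.3); st()
shot('wrist','w8'); shot('top','t8'); shot('side','s8')
E
python3 - <<'E'
import cv2
a=cv2.imread('pics/s8.png')[110:330,180:520]; cv2.imwrite('pics/s8c.png',cv2.resize(a,None,fx=2.3,fy=2.3,interpolation=cv2.INTER_CUBIC))
E
```

```text
Traceback (most recent call last):
  File "h.py", line 35, in gt
    def gt(lean,phi): return gp(lean)+.019*Rf(phi)[:,2]
                             ~~^^^^^^
  File "h.py", line 33, in gp
    def gp(lean): return tipc+.21*(np.sin(lean)*xs+np.cos(lean)*zs)
                         ^^^^
NameError: name 'tipc' is not defined. Did you mean: 'tip'?
[ WARN:0@0.008] global loadsave.cpp:275 findDecoder imread_('pics/s8.png'): can't open/read file: check file path/integrity
Traceback (most recent call last):
TypeError: 'NoneType' object is not subscriptable
```

```bash
sed -i '/^G0=/a tipc=G0-.21*(np.sin(.3)*xs+np.cos(.3)*zs)' h.py
python3 - <<'E'
from h import *
print('hit',bot.line_to(gt(.3,.1),frame=Rf(.1),v=.08,contact_N=8)); st()
bot.move_gripper(0,60); st()
for k in range(1,7):
    l=.3-.05*k; bot.line_to(gt(l,l-.2),frame=Rf(l-.2),v=.06); st()
bot.dwell(.3); st()
shot('wrist','w8'); shot('top','t8'); shot('side','s8')
E
python3 - <<'E'
import cv2
a=cv2.imread('pics/s8.png')[110:330,180:520]; cv2.imwrite('pics/s8c.png',cv2.resize(a,None,fx=2.3,fy=2.3,interpolation=cv2.INTER_CUBIC))
E
```

```text
hit False
t 25.08 p [0.6376 0.2362 0.2124] F [-0.02 -0.02  0.68] w 0.6
t 25.51 p [0.6383 0.2363 0.2124] F [ 3.2  -0.27  2.65] w 0.183
t 25.82 p [0.6285 0.2347 0.2154] F [3.05 0.14 3.49] w 0.179
t 26.12 p [0.6198 0.2333 0.2175] F [ 2.44 -0.36  5.77] w 0.182
t 26.43 p [0.6106 0.2319 0.2193] F [ 1.44 -0.58  6.05] w 0.185
t 26.74 p [0.6011 0.2303 0.2207] F [ 0.62 -1.58  6.2 ] w 0.184
t 27.05 p [0.5916 0.2288 0.2216] F [ 0.8  -0.91  7.31] w 0.183
t 27.36 p [0.582  0.2273 0.2219] F [-0.71 -1.39  7.69] w 0.184
t 27.66 p [0.5828 0.2274 0.2219] F [-0.05 -1.25  9.43] w 0.184
```

View pics/s8c.png

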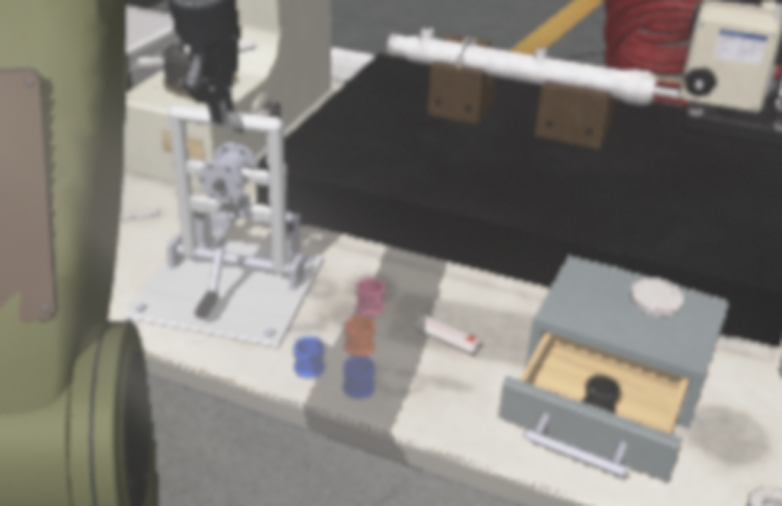

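View pics/w8.png

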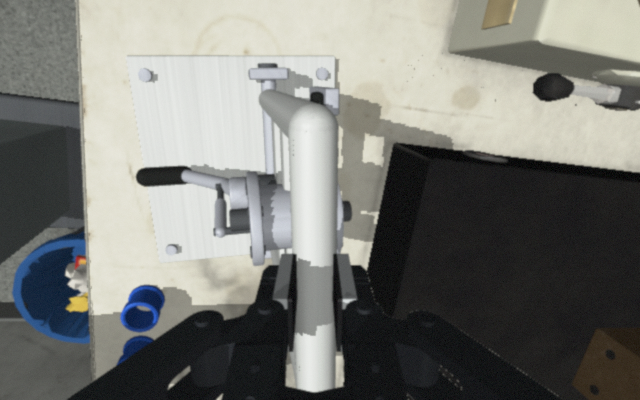

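```bash
python3 - <<'E'
from h import *
C=np.load('pics/w8_c.npy')
for r in (130,160,203,230):
    seg=C[r,280:345]; k=seg[:,2]>.235; c=seg[k].mean(0); print(r,np.round(c,4),'z90',round(np.nanpercentile(seg[k][:,2],90),4),'rel x,y',np.round([(c-tipc)@xs,(c-tipc)@ys],4), k.sum())
for n0,n1,nm in (('side0','s8','S'),('top0','t8','T')):
  for n in (n0,n1):
    P=np.load(f'pics/{n}_c.npy'); 
    L=(P-tipc)@xs; Y=(P-tipc)@ys; Z=P[...,2]
    # upright legs: |Y| 60-80, z .1-.22 ; slope of L vs Z
    for lo,hi in ((.055,.085),(-.085,-.055)):
        k=(Y>lo)&(Y<hi)&(Z>.07)&(Z<.225)&(L>-.05)&(L<.1)
        if k.sum()>20: f=np.polyfit(Z[k],L[k],1); print(nm,n,lo,'slope',round(f[0],3),'atan',round(np.arctan(f[0]),3),'L@.03',round(np.polyval(f,.03),4),k.sum())
E
```

```text
130 [0.566  0.2896 0.2483] z90 0.2505 rel x,y [-0.0023  0.0635] 52
160 [0.5678 0.2784 0.2486] z90 0.251 rel x,y [-0.0022  0.0521] 49
203 [0.5708 0.2611 0.2487] z90 0.251 rel x,y [-0.0018  0.0345] 47
230 [0.5723 0.2494 0.2487] z90 0.251 rel x,y [-0.002   0.0228] 46
S side0 0.055 slope 0.333 atan 0.322 L@.03 -0.0151 241
S side0 -0.085 slope 0.251 atan 0.246 L@.03 0.0018 386
S s8 0.055 slope -0.034 atan -0.034 L@.03 -0.003 211
S s8 -0.085 slope -0.147 atan -0.146 L@.03 0.0158 365
T top0 0.055 slope 0.332 atan 0.321 L@.03 -0.0194 141
T top0 -0.085 slope 0.234 atan 0.23 L@.03 0.0046 117
T t8 -0.085 slope -0.372 atan -0.356 L@.03 0.0534 67
```

```bash
python3 - <<'E'
from h import *
C=np.load('pics/w8_c.npy'); i=info('wrist')
for (u,v) in ((132,80),(335,80),(131,70),(336,70)):
    a=px2w('wrist',u,v,.1,i);b=px2w('wrist',u,v,.5,i); t=(.008-a[2])/(b[2]-a[2]); P=a+t*(b-a); print(u,v,np.round(P,4),np.round([(P-tipc)@xs,(P-tipc)@ys],4))
st()
E
```

```text
132 80 [0.4437 0.2884 0.008 ] [-0.1234  0.0803]
335 80 [0.6337 0.3165 0.008 ] [0.0686 0.0801]
131 70 [0.4429 0.297  0.008 ] [-0.1229  0.089 ]
336 70 [0.6331 0.3261 0.008 ] [0.0695 0.0897]
t 27.81 p [0.5827 0.2275 0.2219] F [ 0.59 -1.9   8.2 ] w 0.186
```

```bash
python3 - <<'E'
import cv2
a=cv2.imread('pics/w8.png')[40:270,110:360]; cv2.imwrite('pics/w8c.png',cv2.resize(a,None,fx=2.5,fy=2.5,interpolation=cv2.INTER_CUBIC))
E
```

```text
(no output)
```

View pics/w8c.png

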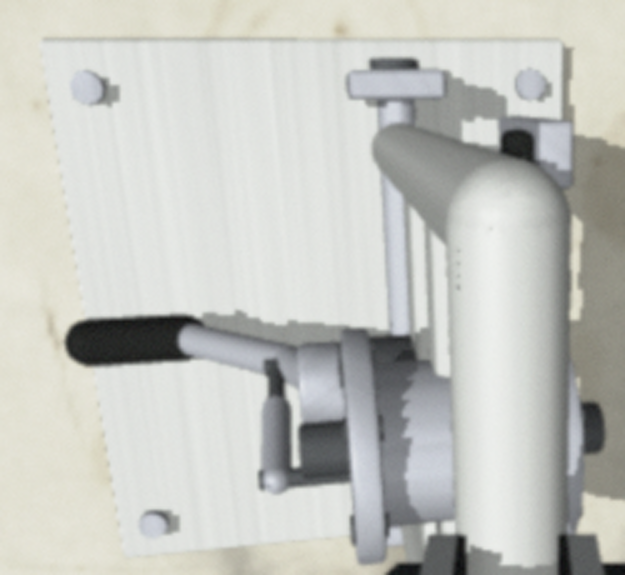

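```bash
python3 - <<'E'
from h import *
st(); print(bot.close_job())
E
```

```text
t 27.81 p [0.5827 0.2275 0.2219] F [ 0.59 -1.9   8.2 ] w 0.186
the job is handed in; nothing more can be done
None
```

The job is done in the order asked and was handed in at 27.8 s.

- **Loupe:** I picked up the black loupe and set it in the open drawer. The wrist picture right after release and the later side view both show it standing upright there.
- **Kickstand:** I pushed it down along its arc while the frame still leaned back. The top view shows it snapped down under the pivot, and the last wrist view shows it still down.
- **Frame:** I took it by the top tube with a 60 N grip and brought it upright. It is still gripped there, off the middle of the tube by no more than a few mm.
- **Other things:** The bystanders looked unmoved in the pictures.

**Last checks:**
- The gripper position puts the lean at about 0.007 rad, and the sideways force on the gripper was near zero (0.6 N along x).
- The base plate edges agree with my tip-axis position to under 1 mm.
- The gripper feels about 8 N upwards from the frame, so it is pressing lightly down on the tube; I left this as it was.
- Two checks disagreed:
  - The tube in the wrist depth picture reads about 2 mm towards the robot, which I put down to the tilted viewing angle.
  - Fits to the frame legs in the side and top depth pictures scattered widely, from -0.03 to -0.36 rad, and I disregarded them.

**One hitch:** my first straight descent into the drawer was refused because of a wrist joint limit. I turned the gripper 25° and repeated it without trouble.

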